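# Crank the bench vise shut on a tube offcut

### The arm

A 6-joint arm with a two-finger parallel gripper is mounted at the origin on the work surface. World frame = base frame: x ahead of the robot, y to its left, z up, the work surface at z = 0. Lengths are in mm, angles in degrees, forces in N, time in s.
With the tool pointing down it reaches from about 350 to 850 mm from the base axis. Payload 8.1 kg.
Tool frame: the origin (TCP) lies on the centre line of the jaws, within the pads' length; the fingertips stand r.tip_extent ahead of it and the grasp point (between the pads) lies 8 mm behind it (r.tip_extent is the distance from the TCP to the fingertips, in mm); z points along the fingers, y is the direction in which the jaws open and shut (so a half turn about z gives the same grasp; the last joint's range is limited). The gripper opens to 85 mm and grips with 20 to 120 N. Pads are 22 mm wide; open, the fingers measure 114 mm over their backs; the gripper's body (76 mm by 85 mm) begins 54 mm behind the grasp point. The pads swing forward as they close: fully open they stand 13 mm farther back than shut.
Start: joints at [64.664, 7.471, 85.268, -0, 87.261, -4.893], TCP at [209.545, 562.224, 242.292] pointing down, gripper open.
Joint ranges: [-169.43, 169.43], [-51.17, 129.36], [1.28, 143.12], [-76.62, 256.62], [0, 156.53], [-152.29, 152.29]. Speed limits (degrees/s): [136.94, 136.94, 159.86, 180, 180, 180].

### API

Orientations are given as [roll, pitch, yaw] about the fixed x, y, z axes, in that order (R = Rz(yaw) Ry(pitch) Rx(roll)).
In Python, from bench import sense, optics, hand_in, spotter, r gives the robot as it stands.
- The arm moves only by the tool apply_moves, never from a script. Its argument "series" is a list of rows, each a list of 3 entries, a list of its own where there are three numbers: the opening, from 0 (shut) to 1 (fully open), then the shift along the world's x, y, z in m, then the turn about the world's z in rad. In form: [[grip, [x, y, z], turn], ...]. A call has 1 to 5 rows; each row is the pose to reach, as a shift and turn from the pose measured when the call began; what a row does not reach only later rows make up. A row lasts 1/8 s, in which the tool goes at most 62.5 mm and 10.7 degrees, less where a joint would pass 70% of its speed; a pose out of reach is approached as far as the arm can. A call with a gripper value outside its range is refused whole. The fingers move at their own pace and stop on an object; "grip_force" is the grip in N (left out, the last holds). Time passes only in rows, so rows that repeat a pose let the fingers close. It gives the time, the measured TCP pose, the force and the opening at its end, in the units of the state.
- sense(): the state, without advancing time (a new reading comes with each control period).
- optics.snapshot(name): name is "side" or "top"; returns a dict with "color" (480x640x3 uint8, blue, green, red), "intrinsics" (3x3 intrinsics, pixels), "rvec" (rotation vector, rad) and "tvec" (3), from world to camera coordinates, as OpenCV has them. Camera axes: x right, y down, z forward; pixel columns grow to the right and rows downward; lengths in mm; the calibration is good to about 2 mm. A picture is of the moment at which its call begins. There is no depth.
- hand_in(): hands the job in, once; it reports no verdict.
Trained networks look in a picture, given as the dict that the camera call returned (one of the last four; its "shot" number tells which), for a name from the list of things; names that differ only in an ending like _2 or _b are one class to them, and where a whole thing is asked for, a point or a joint stands for the part that bears it (a point fixed in the world has none). Each returns a list of dicts, best first, with "p" (0 to 1); they miss things now and then, are a little off and sometimes report something else, mostly with a low value. They report only what shows in the picture. A call takes as long as a camera call. They do not tell look-alikes from the thing itself.
- spotter.search_frame(picture, query): "xyz" ([x, y, z] in mm, in the coordinates of the camera as it stood for that picture, good to about 4 mm: the middle of the surface that is visible of it).
- spotter.masks_of(picture, query): "mask" (480x640 bool, what is visible of it).
The state is a dict: "time": time; "joint_pos": joint angles; "qd": joint speeds; "joint_efforts": joint torques, N m; "tool_pos": TCP position; "tcp_rot": TCP orientation; "ft_force": force on the tool from outside, world axes, zero at the start; "wrist_torque": the same for the moment, N m; "finger_gap": finger opening in mm.
Only numpy, scipy, OpenCV 4.12 (cv2) and the standard library are available. Lean on these libraries where they do the work, as an engineer would, in place of code of your own. Each camera call takes 0.05 s, during which the arm holds its last target.

### The job

Pick up the loose crank, fit it fully home on the vise's square shaft end, and wind it clockwise through the turns it takes until the jaw holds the thin-walled tube firmly against the fixed jaw. Stop once it bites: do not crush the tube. Leave the crank on the shaft and the other things on the bench where they are.

Things in the scene. Friction and masses are not known exactly. Their poses are not given: they have to be found in the camera images.
- vise: Grey flat vise fixed to the bench. Origin on the bench under its upright shaft's axis; y runs from the shaft to the fixed jaw, z up. Gear housing round the shaft 84 (x) x 80 (y) mm, top at 62 mm. Bed 96 mm wide, top at 20 mm, y = 30 to 220 mm. Fixed jaw: inner face at y = 155 mm, top at 60 mm. Only the shaft is higher than 64 mm.
- shaft_seat (a point): On the shaft's axis, on a round collar 26 mm wide, 70 mm above the bench: the seated crank's underside rests here. Above it a 16 mm square rises 22 mm, then a blunt cone (15.6 to 12.4 mm wide, 5 mm high). Axes as the vise's. The square may stand at any angle about z: not reported, find it by feel or sight. Clockwise from above closes the jaw, 10 mm a turn.
- jaw: Moving jaw, grey block 84 x 30 x 40 mm. Origin at the foot of its gripping face, mid-width; axes as the vise's. Starts at y = 78 to 88 mm in the vise's frame; meets the tube at about 105 mm. The shaft drags with 0.3 N m (4.3 N at the handle) and stays where left. Clamping adds about 2.3 N at the handle per 100 N on the tube. Over 190 N it creeps back when let go.
- tube: Steel square tube offcut, 50 x 50 mm, 44 mm tall, wall 4 mm, standing loose on the vise bed between the jaws, nearly square to and 0 to 5 mm from the fixed jaw. Origin at its underside's centre. The robot need not touch it. Firm from 60 N, crushed at 400 N (10 to 13 N at the handle). Once the jaw bites, the force rises about 200 N per mm of screw travel (a spring pack gives).
- crank: Loose steel crank, 0.3 to 0.65 kg, flat on the bench, right way up. Origin at the centre of the hub's underside, x along the arm to the handle, z up. Hub 34 x 34 x 34 mm with an 18 mm square hole right through, parallel to its sides; grip it across y. Arm 22 x 12 mm, flush with the underside, to x = 85 mm; counterweight 34 mm wide, 20 mm high, to x = -43 mm, so it nearly balances on the hub.
- handle_top (a point): Centre of the top of the crank's black handle, an upright round sleeve 22 mm in diameter that spins freely on its own axis, 70 mm from the hub's axis, from 13.5 to 61.5 mm above the crank's underside. Axes as the crank's.
- hammer: Hammer, 240 mm long, lying on the bench: bystander.
- brush: Brush, 200 mm long, lying on the bench: bystander.
- can: Plain closed metal can, 66 mm wide and 85 mm high: bystander.
Things that resemble listed ones, but are neither listed nor needed, are in the scene too. What is shaped like the crank but blue or pink is not meant.

How it is judged:
By the outcome, as a careful person would: the job done as asked, in the order asked, and still so for the second after the job is handed in, with the robot touching nothing.
It also fails if it takes over 72 s, if anything falls off the work surface, if the arm or the gripper's body presses on something with over 40 N, if the wrist force passes 120 N, or if a joint passes its speed limit or range.

## Working session

There is one attempt and no reset: what is moved stays moved. The work goes in short steps, Python scripts to look and compute and a tool call to move; the robot and the scene stay as the last step left them, time stands still between calls to the robot, and variables do not carry over. Pictures are saved under pics/ and viewed, and the job is handed in when it is done.

Besides the shell and the picture viewer there is one more tool, called after "Call:" in YAML: its name, and indented under it one key for each argument. apply_moves: Moves the arm, as the interface text tells. Its arguments: {"type":"object","properties":{"series":{"type":"array"},"grip_force":{"type":"number"}},"required":["series"]}

```bash
ls; mkdir -p pics; python3 - <<'E'
from bench import sense, optics, hand_in, spotter, r
import cv2
print(sense()); print([a for a in dir(r) if a[0]!='_'], r.tip_extent)
for n in("top","side"):
    p=optics.snapshot(n); cv2.imwrite(f"pics/{n}0.png",p["color"]); print(n,p["intrinsics"].tolist(),p["rvec"],p["tvec"],p["shot"])
print(sense()["time"])
E
```

```text
pics
{'time': 0.0, 'joint_pos': array([ 6.46624304e+01,  7.51472624e+00,  8.53299690e+01, -2.00069796e-03,
        8.72605885e+01, -4.89310299e+00]), 'qd': array([-0.01951201, -0.01957695, -0.10210229, -0.01746755,  0.03299885,
        0.08277087]), 'joint_efforts': array([ 1.09252476e-03, -5.69419527e+01, -5.00542867e+01, -4.03195872e-04,
        1.54509838e-02,  2.23633413e-05]), 'tool_pos': array([209.34369725, 561.73059394, 241.24177459]), 'tcp_rot': array([-1.79894930e+02, -6.98942706e-03,  1.59555624e+02]), 'ft_force': array([-0.55272568,  0.03149597,  0.01602234]), 'wrist_torque': array([-0.0011854 ,  0.04965178, -0.02467074]), 'finger_gap': 85.18361958074769}
['PlanningError', 'tip_extent'] 11.0
top [[488.68642161228837, 0.0, 324.0697112326442], [0.0, 488.68642161228837, 239.2837133701298], [0.0, 0.0, 1.0]] [ 2.0775902  -2.13797357  0.15356051] [  52.76548962  570.55318603 1026.14454132] 1
side [[497.7921773753776, 0.0, 325.35923503391183], [0.0, 497.7921773753776, 242.00473290164473], [0.0, 0.0, 1.0]] [ 2.29033268 -0.47613193  0.20768605] [-535.13994397  242.21342796  960.04019148] 2
0.1
```

View pics/top0.png

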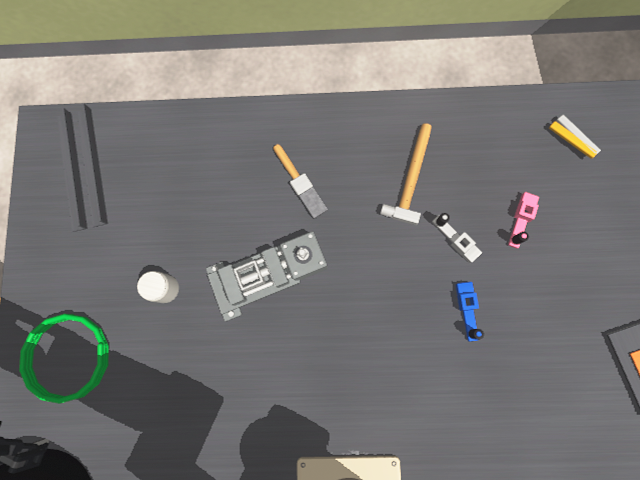

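View pics/side0.png

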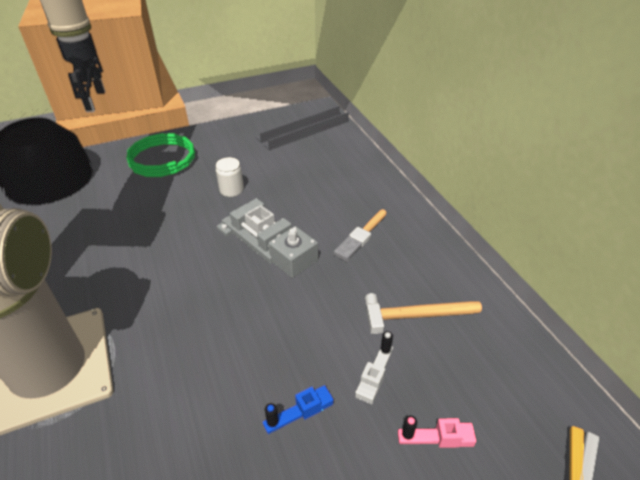

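The top view shows three crank shapes: light grey at about (460,240), blue at (468,305) and pink at (525,215). The grey steel one is meant, because blue and pink are ruled out. The vise shaft is at about (303,254). Next I'll enlarge both.

```bash
cat > h.py <<'E'
import numpy as np, cv2
def cam(p):
    R=cv2.Rodrigues(np.array(p["rvec"]))[0]; return R,np.array(p["tvec"]).ravel(),p["intrinsics"]
def ray(p,uv,z):
    R,t,K=cam(p); d=R.T@np.linalg.inv(K)@np.array([uv[0],uv[1],1.]); c=-R.T@t
    return c+d*(z-c[2])/d[2]
def proj(p,X):
    R,t,K=cam(p); return cv2.projectPoints(np.array(X,float).reshape(-1,1,3),p["rvec"],p["tvec"],K,None)[0].reshape(-1,2)
def c2w(p,x):
    R,t,K=cam(p); return R.T@(np.array(x).ravel()-t)
def crop(p,c,w,s,name):
    x,y=int(c[0]-w/2),int(c[1]-w/2); x=max(x,0);y=max(y,0)
    im=p["color"][y:y+w,x:x+w]; cv2.imwrite(name,cv2.resize(im,None,fx=s,fy=s,interpolation=cv2.INTER_CUBIC)); return x,y
E
python3 - <<'E'
from bench import *
from h import *
T=optics.snapshot("top");S=optics.snapshot("side")
import pickle;pickle.dump((T,S),open("p0.pkl","wb"))
print(crop(T,(460,238),60,10,"pics/tc.png"),crop(T,(270,272),130,5,"pics/tv.png"),crop(S,(376,370),90,6,"pics/sc.png"),crop(S,(270,235),110,6,"pics/sv.png"))
for q in("crank","handle_top","shaft_seat","jaw","tube","vise"):
  for P,n in((T,"T"),(S,"S")):
    for d in spotter.search_frame(P,q)[:4]: 
        w=c2w(P,d["xyz"]); print(q,n,round(d["p"],2),w.round(1),proj(P,w).round().tolist())
E
```

```text
(430, 208) (205, 207) (331, 325) (215, 180)
crank T 0.82 [ 566.  -263.5   19. ] [[458.0, 240.0]]
crank T 0.74 [ 413.6 -273.8   18.9] [[468.0, 308.0]]
crank T 0.61 [ 610.7 -411.4   20.5] [[522.0, 219.0]]
crank S 0.93 [ 413.7 -286.1   22.1] [[302.0, 409.0]]
crank S 0.79 [ 612.3 -416.4   16.6] [[438.0, 433.0]]
crank S 0.78 [ 559.7 -275.9   13.6] [[373.0, 378.0]]
handle_top T 0.91 [ 565.6 -264.3   19.4] [[458.0, 240.0]]
handle_top T 0.91 [ 614.9 -409.8   18.4] [[521.0, 217.0]]
handle_top T 0.68 [ 417.6 -274.    19.9] [[468.0, 307.0]]
handle_top S 0.96 [ 613.9 -420.7   14.7] [[440.0, 435.0]]
handle_top S 0.8 [ 413.8 -285.5   19.9] [[302.0, 409.0]]
handle_top S 0.69 [ 561.2 -273.8   16.2] [[373.0, 376.0]]
shaft_seat T 0.88 [499.5 161.8  58.5] [[267.0, 273.0]]
shaft_seat S 0.72 [506.7 114.3  49. ] [[275.0, 240.0]]
jaw T 0.77 [513.4 141.6  64.5] [[276.0, 266.0]]
jaw T 0.52 [497.2 199.7  63.6] [[250.0, 275.0]]
jaw S 0.92 [503.2 135.7  54.4] [[270.0, 233.0]]
tube T 0.66 [495.  202.9  63.5] [[248.0, 276.0]]
tube S 0.57 [493.  200.5  50.3] [[258.0, 219.0]]
tube S 0.53 [506.1 111.3  48.1] [[275.0, 241.0]]
vise T 0.7 [501.8 159.2  57.3] [[269.0, 272.0]]
vise S 0.87 [506.5 114.8  46.3] [[275.0, 241.0]]
vise S 0.17 [ 704.2 -175.8   19. ] [[412.0, 313.0]]
```

View pics/tc.png

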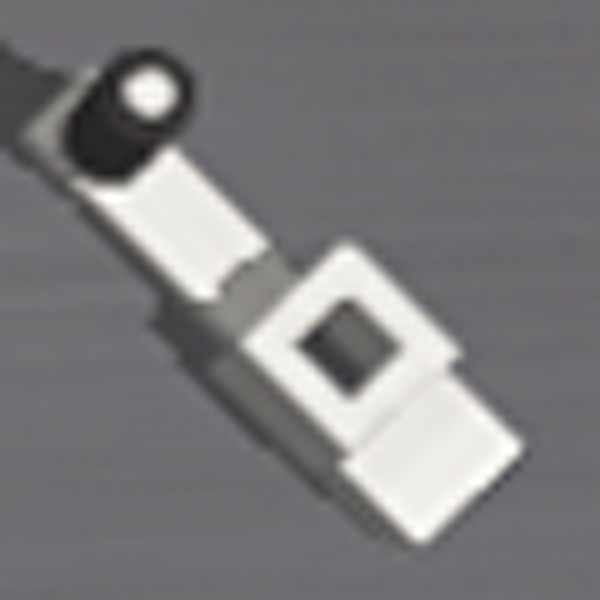

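View pics/tv.png

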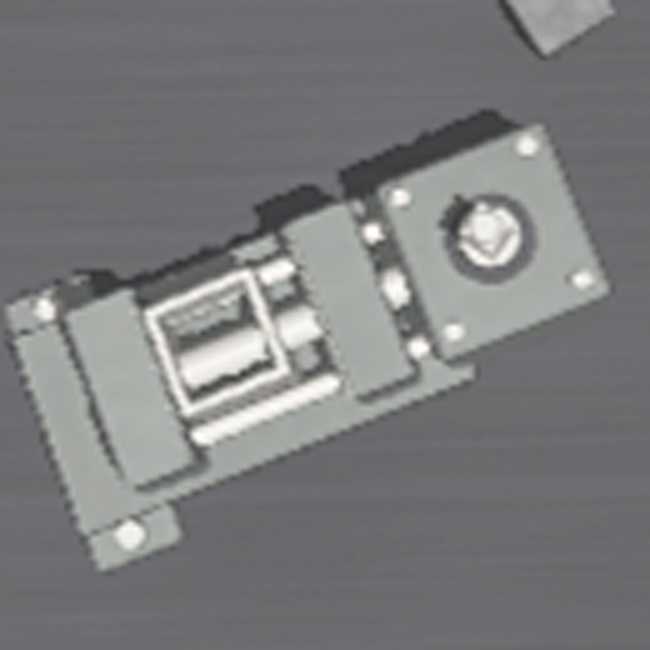

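View pics/sc.png

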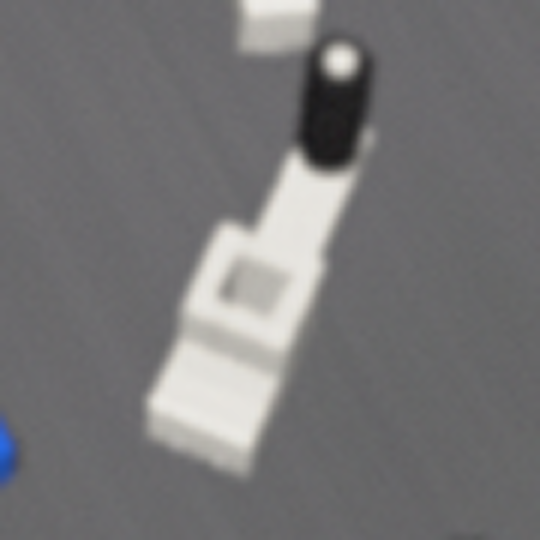

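View pics/sv.png

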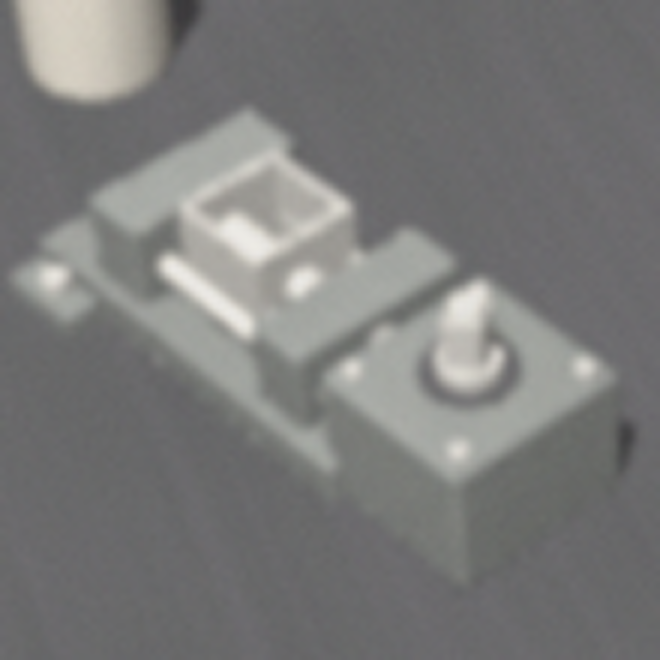

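The crop confirms it: the light-grey steel crank has its hub hole at about (464.5,242.2) in the top view and its handle at upper left. Now the geometry.

```bash
python3 - <<'E'
import pickle
from h import *
T,S=pickle.load(open("p0.pkl","rb"))
def px(o,s,c): return (o[0]+(c[0]+.5)/s-.5,o[1]+(c[1]+.5)/s-.5)
tc=lambda c:px((430,208),10,c); tv=lambda c:px((205,207),5,c); sc=lambda c:px((331,325),6,c); sv=lambda c:px((215,180),6,c)
def tri(a,b):
    A=[];B=[]
    for p,uv in((T,a),(S,b)):
        R,t,K=cam(p);c=-R.T@t;d=R.T@np.linalg.inv(K)@np.array([*uv,1.]);d/=np.linalg.norm(d);M=np.eye(3)-np.outer(d,d);A.append(M);B.append(M@c)
    return np.linalg.lstsq(np.vstack(A),np.hstack(B),rcond=None)[0].round(1)
print("hub T",ray(T,tc((350,347)),34).round(1),"S",ray(S,sc((258,285)),34).round(1),"tri",tri(tc((350,347)),sc((258,285))))
print("handle T",ray(T,tc((152,92)),61.5).round(1),"S",ray(S,sc((340,60)),61.5).round(1),"tri",tri(tc((152,92)),sc((340,60))))
hc=[ray(T,tc(c),34)[:2] for c in((348,240),(463,355),(350,458),(243,342))]
print(np.round(hc,1).tolist(),[np.linalg.norm(hc[i]-hc[i-1]).round(1) for i in range(4)],[np.degrees(np.arctan2(*(hc[i]-hc[i-1])[::-1])).round(1) for i in range(4)])
b=[ray(T,tv(c),63)[:2] for c in((528,145),(583,280),(454,331),(400,197))]
print("bolts",np.mean(b,0),[np.linalg.norm(b[i]-b[i-1]).round(1) for i in range(4)],[np.degrees(np.arctan2(*(b[i]-b[i-1])[::-1])).round(1) for i in range(4)])
b2=[ray(S,sv(c),63)[:2] for c in((480,290),(585,367),(458,449),(352,370))]
print("boltsS",[x.round(1) for x in b2],np.mean(b2[1::2],0))
print("shaft top",ray(T,tv((490,230)),97).round(1),ray(S,sv((478,290)),97).round(1),"collar",ray(T,tv((490,238)),62).round(1), ray(S,sv((468,370)),64).round(1))
crop(T,(303,253),26,25,"pics/ts.png"); crop(S,(293,237),30,20,"pics/ss.png")
E
```

```text
hub T [ 558.6 -274.8   34. ] S [ 559.8 -276.8   34. ] tri [ 559.8 -275.5   31.8]
handle T [ 611.9 -229.3   61.5] S [ 611.5 -229.6   61.5] tri [ 611.8 -229.4   61.1]
[[582.8, -276.2], [556.0, -299.4], [533.7, -272.9], [560.5, -251.4]] [np.float64(33.4), np.float64(35.5), np.float64(34.7), np.float64(34.3)] [np.float64(-48.1), np.float64(-139.1), np.float64(130.0), np.float64(38.8)]
bolts [538.53751403  83.20727186] [np.float64(60.5), np.float64(64.6), np.float64(60.1), np.float64(63.9)] [np.float64(-69.3), np.float64(-159.4), np.float64(110.0), np.float64(21.0)]
boltsS [array([558.3, 121.4]), array([579. ,  64.9]), array([519.5,  42.9]), array([497.7,  98.3])] [538.39700527  81.64412536]
shaft top [536.6  80.9  97. ] [545.2  85.7  97. ] collar [538.6  83.8  62. ] [537.6  80.   64. ]
```

View pics/ts.png

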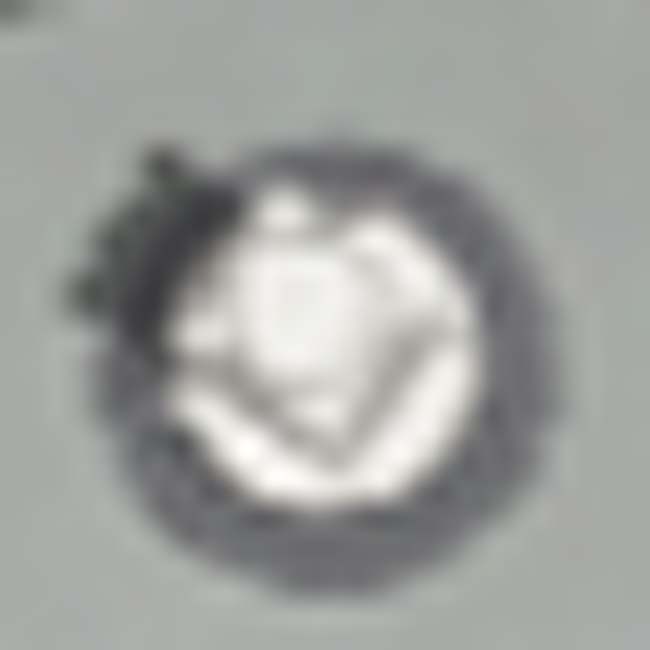

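View pics/ss.png

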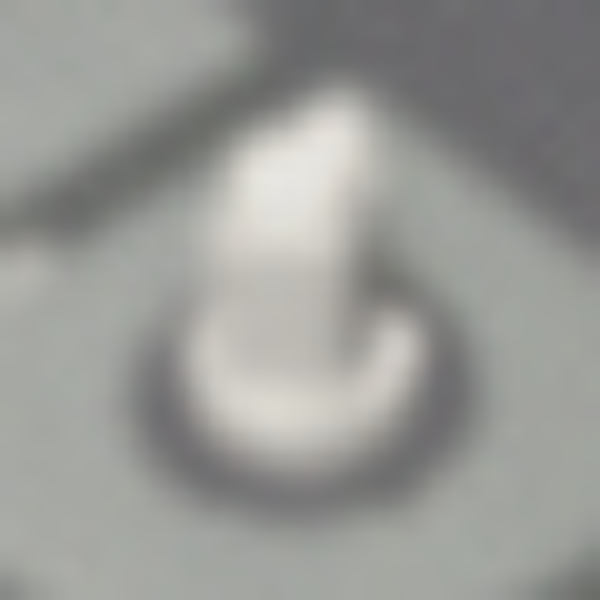

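```bash
python3 - <<'E'
import pickle
from h import *
T,S=pickle.load(open("p0.pkl","rb"))
def px(o,s,c): return (o[0]+(c[0]+.5)/s-.5,o[1]+(c[1]+.5)/s-.5)
a,b,c=[ray(T,px((290,240),25,k),70)[:2] for k in((430,330),(340,465),(200,365))]
ang=lambda v:np.degrees(np.arctan2(v[1],v[0])); print(ang(a-b),ang(c-b),np.linalg.norm(a-b),np.linalg.norm(c-b))
def ov(P,o,s,w,cx,cy,th):
    im=cv2.resize(P["color"][o[1]:o[1]+w,o[0]:o[0]+w],None,fx=s,fy=s,interpolation=cv2.INTER_CUBIC)
    for hw,z,col in((8,70,(0,0,255)),(8,92,(0,160,0)),(6.2,97,(255,0,0))):
        t=np.radians(th+45+90*np.arange(4)); X=np.c_[cx+hw*2**.5*np.cos(t),cy+hw*2**.5*np.sin(t),0*t+z]
        q=((proj(P,X)-o+.5)*s-.5).astype(int); cv2.polylines(im,[q],True,col,1)
    t=np.linspace(0,6.28,40);q=((proj(P,np.c_[cx+13*np.cos(t),cy+13*np.sin(t),0*t+70])-o+.5)*s-.5).astype(int);cv2.polylines(im,[q],True,(0,255,255),1)
    return cv2.resize(im,(266,266))
rows=[]
for P,o,s,w in((T,(290,240),25,26),(S,(278,222),20,30)):
    rows.append(np.hstack([ov(P,o,s,w,538,82.5,t) for t in(45,54,63)]))
cv2.imwrite("pics/ov.png",np.vstack(rows))
E
```

```text
-34.718963701562025 52.76989040184831 14.078174886213818 15.085587845932547
```

View pics/ov.png

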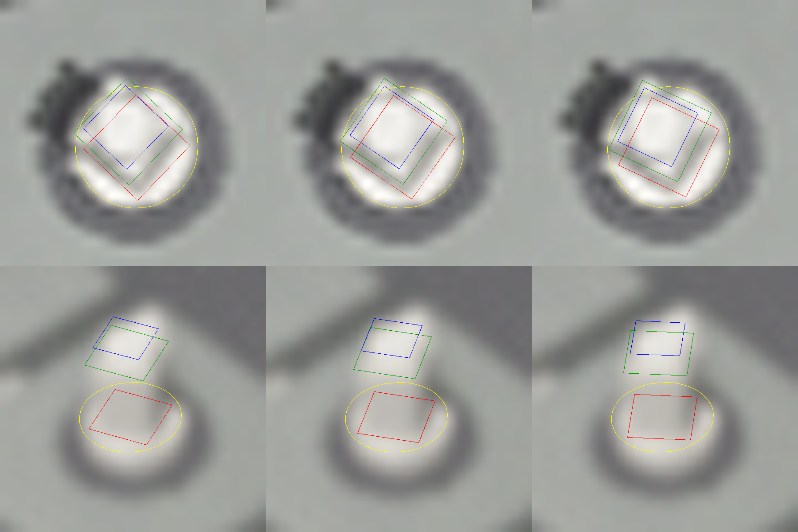

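Measured: crank hub at (559,−275.5) with its arm at about 40.5° (hub-to-handle distance 69.9 mm, as specified). Shaft axis at about (538,82.5), vise y-axis at about 110.5°, shaft square at about 53° mod 90. Moving above the crank.

Call:
apply_moves:
  series:
    - [0.75,[0.35,-0.837,-0.06],-2.078]
    - [0.75,[0.35,-0.837,-0.06],-2.078]
    - [0.75,[0.35,-0.837,-0.06],-2.078]
    - [0.75,[0.35,-0.837,-0.06],-2.078]
    - [0.75,[0.35,-0.837,-0.06],-2.078]

```text
time: 1.42
tool_pos: [330.3, 272.8, 221.8]
tcp_rot: [179.9, -0.0, 105.5]
ft_force: [1.3, 0.1, -0.0]
finger_gap: 64.2
```

Call:
apply_moves:
  series:
    - [0.75,[0.229,-0.548,-0.07],-1.134]
    - [0.75,[0.229,-0.548,-0.07],-1.134]
    - [0.75,[0.229,-0.548,-0.07],-1.134]
    - [0.75,[0.229,-0.548,-0.07],-1.134]
    - [0.75,[0.229,-0.548,-0.07],-1.134]

```text
time: 2.05
tool_pos: [450.1, -14.0, 185.6]
tcp_rot: [179.9, -0.1, 51.8]
ft_force: [1.3, 0.9, -0.2]
finger_gap: 63.8
```

Call:
apply_moves:
  series:
    - [0.75,[0.109,-0.261,-0.06],-0.197]
    - [0.75,[0.109,-0.261,-0.06],-0.197]
    - [0.75,[0.109,-0.261,-0.06],-0.197]
    - [0.75,[0.109,-0.261,-0.06],-0.197]
    - [0.75,[0.109,-0.261,-0.06],-0.197]

```text
time: 2.68
tool_pos: [559.3, -277.7, 124.7]
tcp_rot: [179.9, -0.0, 40.4]
ft_force: [0.4, 0.7, 1.1]
finger_gap: 64.0
```

Call:
apply_moves:
  series:
    - [0.75,[0,0.002,-0.05],0]
    - [0.75,[0,0.002,-0.09],0]
    - [0.75,[0,0.002,-0.107],0]
    - [0.75,[0,0.002,-0.107],0]

```text
time: 3.18
tool_pos: [558.6, -275.1, 16.8]
tcp_rot: [-180.0, 0.0, 40.4]
ft_force: [0.7, 0.7, 0.1]
finger_gap: 64.2
```

```bash
python3 - <<'E'
from bench import *
from h import *
S=optics.snapshot("side");crop(S,(376,370),120,5,"pics/s2.png");s=sense();print(s["tool_pos"],s["ft_force"])
E
```

```text
[ 559.81628013 -275.78091874   18.56811019] [0.33349858 0.24959129 0.91864974]
```

View pics/s2.png

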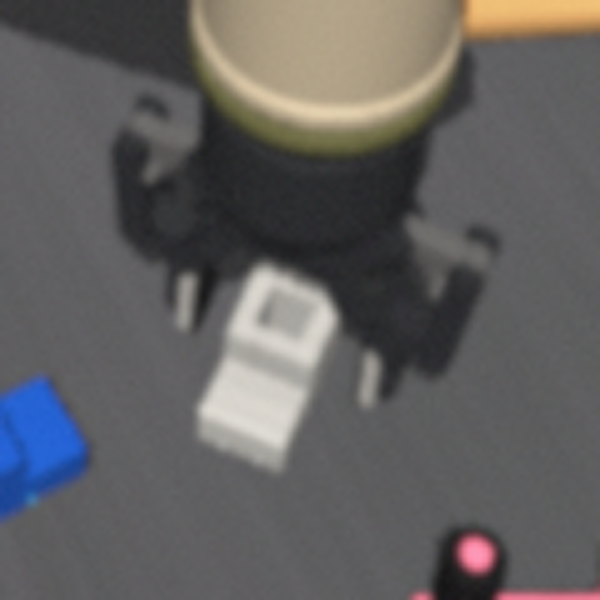

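The side view shows the open fingers straddling the grey hub, at crop (190,300) and (370,375). Closing.

Call:
apply_moves:
  series:
    - [0.0,[0,0,0],0]
    - [0.0,[0,0,0],0]
    - [0.0,[0,0,0],0]
    - [0.0,[0,0,0],0]
    - [0.0,[0,0,0.0],0]
  grip_force: 80

```text
time: 3.85
tool_pos: [561.5, -276.6, 21.4]
tcp_rot: [179.6, -0.1, 40.4]
ft_force: [-0.8, 2.1, 7.5]
finger_gap: 32.9
```

Call:
apply_moves:
  series:
    - [0.0,[0,0,0.0],0]
    - [0.0,[0,0,0.03],0]
    - [0.0,[0,0,0.07],0]
    - [0.0,[0,0,0.13],0]
    - [0.0,[0,0,0.13],0]

```text
time: 4.47
tool_pos: [565.0, -278.6, 158.7]
tcp_rot: [179.0, -0.3, 40.4]
ft_force: [0.9, -0.4, -4.1]
finger_gap: 32.4
```

```bash
python3 - <<'E'
from bench import *
from h import *
S=optics.snapshot("side");T=optics.snapshot("top");s=sense();print(s["tool_pos"],s["tcp_rot"],s["ft_force"],s["wrist_torque"])
print(proj(S,s["tool_pos"]),proj(T,s["tool_pos"]))
o=proj(S,s["tool_pos"])[0];print(crop(S,o,110,7,"pics/s3.png"))
o=proj(T,s["tool_pos"])[0];print(crop(T,o,110,5,"pics/t3.png"))
import pickle;pickle.dump((T,S,s),open("p3.pkl","wb"))
E
```

```text
[ 561.7335299  -276.71484198  151.97790112] [ 1.79555673e+02 -1.58072907e-01  4.04099641e+01] [-0.06097456  0.41381268 -4.72407418] [ 0.04231904  0.07787938 -0.01711466]
[[379.42793127 333.30308121]] [[479.79723713 230.22656671]]
(324, 278)
(424, 175)
```

View pics/s3.png

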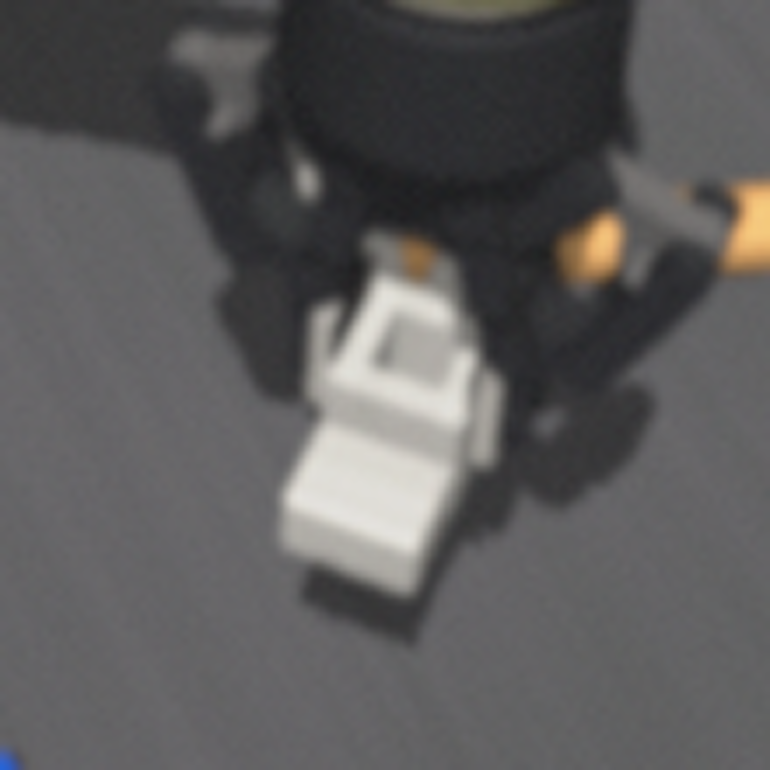

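View pics/t3.png

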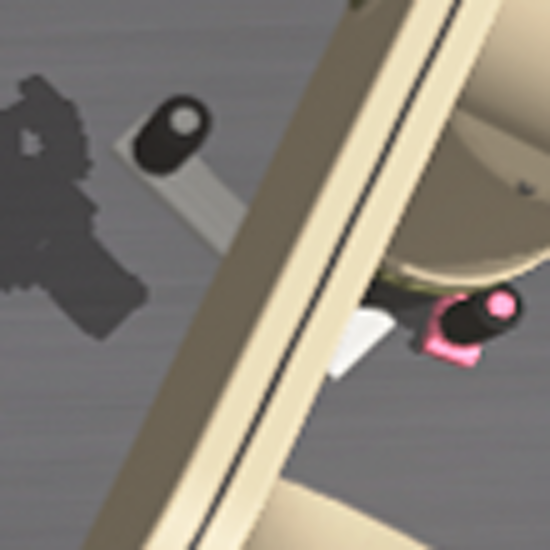

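```bash
python3 - <<'E'
import pickle
from h import *
T,S,s=pickle.load(open("p3.pkl","rb"));tp=s["tool_pos"]
hs=(324+(418+.5)/7-.5,278+(348+.5)/7-.5)
for z in(160,165):
  h=ray(S,hs,z);print("hub",h.round(1),(h-tp).round(1))
ht=(424+185.5/5-.5,175+120.5/5-.5)
for z in(188,192):
  a=ray(T,ht,z);print("handle",a.round(1))
  c=a[:2]-70*np.array([np.cos(np.radians(40.5)),np.sin(np.radians(40.5))]);print("hub from handle",c.round(1), np.degrees(np.arctan2(*(a[:2]-h[:2])[::-1])),np.linalg.norm(a[:2]-h[:2]))
E
```

```text
hub [ 570.1 -273.4  160. ] [8.4 3.4 8. ]
hub [ 568.  -276.5  165. ] [ 6.2  0.2 13. ]
handle [ 618.3 -234.9  188. ]
hub from handle [ 565.1 -280.3] 39.607460165643396 65.31249061736091
handle [ 617.2 -233.8  192. ]
hub from handle [ 564.  -279.3] 40.880360376798706 65.1595528209849
```

Call:
apply_moves:
  series:
    - [0.0,[-0.0237,0.359,0.003],0.22]
    - [0.0,[-0.0237,0.359,0.003],0.22]
    - [0.0,[-0.0237,0.359,0.003],0.22]
    - [0.0,[-0.0237,0.359,0.003],0.22]
    - [0.0,[-0.0237,0.359,0.003],0.22]

```text
time: 5.2
tool_pos: [538.8, 37.2, 151.7]
tcp_rot: [179.8, -0.0, 53.0]
ft_force: [1.3, -0.0, -4.0]
finger_gap: 32.6
```

```bash
python3 -c "
from bench import sense
s=sense();print(s['tool_pos'],s['tcp_rot'])"
```

```text
[538.78240037  37.17637108 151.65101533] [ 1.79771965e+02 -7.11484727e-03  5.29999206e+01]
```

Call:
apply_moves:
  series:
    - [0.0,[-0.0008,0.0453,0],0]
    - [0.0,[-0.0008,0.0453,0],0]
    - [0.0,[-0.0008,0.0453,0],0]
    - [0.0,[-0.0008,0.0453,0],0]

```text
time: 5.7
tool_pos: [537.5, 81.3, 150.6]
tcp_rot: [179.8, 0.1, 52.9]
ft_force: [1.1, -0.9, -4.7]
finger_gap: 32.6
```

```bash
python3 - <<'E'
from bench import *
from h import *
S=optics.snapshot("side");T=optics.snapshot("top");s=sense();print(s["tool_pos"],s["tcp_rot"],s["ft_force"],s["wrist_torque"])
o=proj(S,s["tool_pos"])[0];print(crop(S,o,100,6,"pics/s4.png"))
o=proj(T,s["tool_pos"])[0];print(crop(T,o,100,6,"pics/t4.png"))
import pickle;pickle.dump((T,S,s),open("p4.pkl","wb"))
E
```

```text
[537.95023906  81.28950349 151.28971336] [1.79791114e+02 2.16146043e-02 5.28997248e+01] [-0.4602601   0.24330181 -4.38550687] [0.01307174 0.01999349 0.02278892]
(240, 161)
(250, 197)
```

View pics/s4.png

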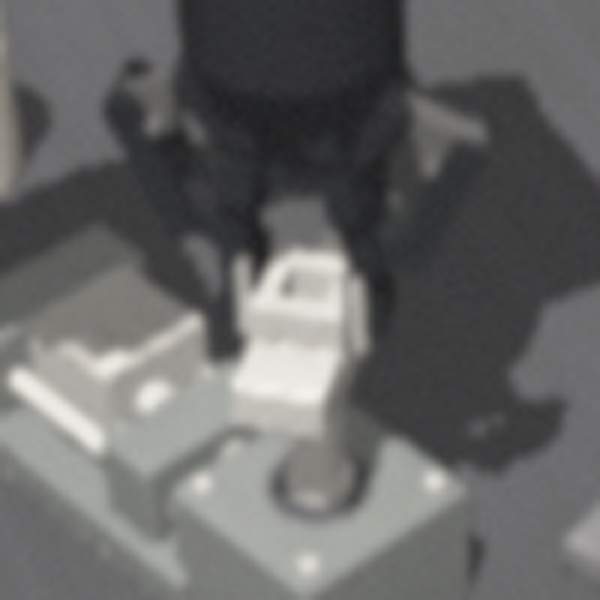

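View pics/t4.png

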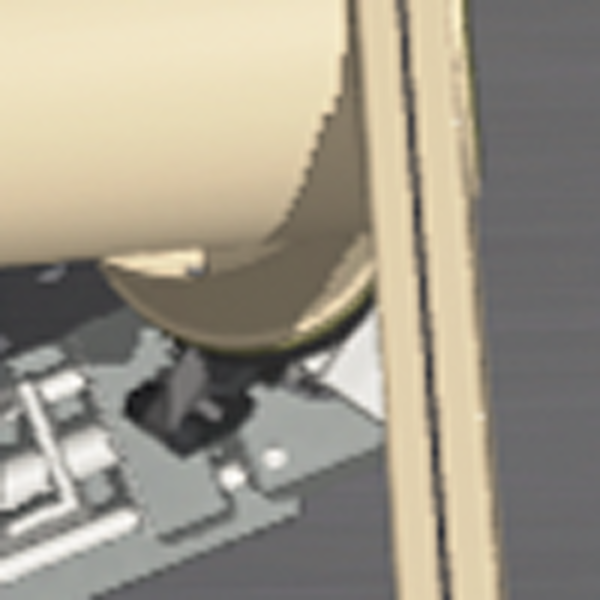

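```bash
python3 - <<'E'
import pickle
from h import *
T,S,s=pickle.load(open("p4.pkl","rb"));T0,S0=pickle.load(open("p0.pkl","rb"));tp=s["tool_pos"]
def px(o,s,c): return (o[0]+(c[0]+.5)/s-.5,o[1]+(c[1]+.5)/s-.5)
for z in(162,164,166): print("hub",ray(S,px((240,161),6,(306,284)),z).round(1))
print("bolts S", [ray(S,px((240,161),6,c),63).round(1) for c in((202,484),(432,482),(309,564))])
print("collar S0",ray(S0,px((278,222),20,(305,365)),70).round(1),"ringS0",ray(S0,px((278,222),20,(303,400)),62).round(1))
print("collar T0",ray(T0,px((290,240),25,(328,350)),70).round(1),"ringT0",ray(T0,px((290,240),25,(330,368)),62).round(1))
E
```

```text
hub [537.4  79.5 162. ]
hub [536.6  77.2 164. ]
hub [535.8  74.9 166. ]
bolts S [array([497.7,  98.3,  63. ]), array([577.8,  64.9,  63. ]), array([519.7,  42.3,  63. ])]
collar S0 [537.7  78.3  70. ] ringS0 [538.1  81.   62. ]
collar T0 [538.9  83.   70. ] ringT0 [538.5  83.5  62. ]
```

Call:
apply_moves:
  series:
    - [0.0,[0.001,0.0025,-0.015],0]
    - [0.0,[0.001,0.0025,-0.026],0]
    - [0.0,[0.001,0.0025,-0.03],0]
    - [0.0,[0.001,0.0025,-0.03],0]

```text
time: 6.3
tool_pos: [538.5, 83.7, 120.5]
tcp_rot: [179.9, 0.1, 52.9]
ft_force: [0.4, -0.6, -3.9]
finger_gap: 32.7
```

Call:
apply_moves:
  series:
    - [0.0,[0.0,0.0,-0.003],0]
    - [0.0,[0,0,-0.006],0]

```text
time: 6.55
tool_pos: [538.7, 83.8, 114.7]
tcp_rot: [179.8, 0.0, 52.9]
ft_force: [-0.5, 0.1, -4.5]
finger_gap: 32.9
```

Call:
apply_moves:
  series:
    - [0.0,[0.0,0.0,-0.003],0]
    - [0.0,[0,0,-0.005],0]

```text
time: 6.8
tool_pos: [538.7, 83.8, 109.6]
tcp_rot: [179.8, 0.0, 52.9]
ft_force: [-0.6, 0.2, -4.3]
finger_gap: 32.6
```

Call:
apply_moves:
  series:
    - [0.0,[0.0,0.0,-0.003],0]
    - [0.0,[0,0,-0.006],0]

```text
time: 7.05
tool_pos: [538.7, 83.8, 103.3]
tcp_rot: [179.8, 0.1, 52.9]
ft_force: [0.7, -0.4, -5.0]
finger_gap: 32.4
```

Call:
apply_moves:
  series:
    - [0.0,[0.0,0.0,-0.003],0]
    - [0.0,[0,0,-0.006],0]

```text
time: 7.3
tool_pos: [538.6, 83.8, 97.1]
tcp_rot: [179.8, 0.1, 52.9]
ft_force: [0.5, 1.2, -4.9]
finger_gap: 33.0
```

Call:
apply_moves:
  series:
    - [0.0,[0.0,0.0,-0.002],0]
    - [0.0,[0,0,-0.004],0]
    - [0.0,[0,0,-0.004],0]

```text
time: 7.68
tool_pos: [538.5, 83.8, 92.9]
tcp_rot: [179.8, 0.1, 52.9]
ft_force: [0.9, 0.9, -5.1]
finger_gap: 32.4
```

Call:
apply_moves:
  series:
    - [0.0,[0.0,0.0,-0.002],0]
    - [0.0,[0,0,-0.003],0]
    - [0.0,[0,0,-0.003],0]

```text
time: 8.05
tool_pos: [538.9, 83.8, 91.3]
tcp_rot: [179.8, 0.0, 52.9]
ft_force: [-4.7, -0.9, 6.5]
finger_gap: 32.8
```

It made contact at TCP z=91.3 against a predicted 91.4. Checking the seat with a picture.

```bash
python3 - <<'E'
from bench import *
from h import *
S=optics.snapshot("side");s=sense();print(s["tool_pos"],s["tcp_rot"],s["ft_force"],s["wrist_torque"])
print(crop(S,(290,225),90,7,"pics/s5.png"))
E
```

```text
[538.88644199  83.84260503  91.26716183] [1.79806349e+02 3.84332588e-02 5.29114960e+01] [-4.82974034 -0.55965632  6.68671555] [-0.08945879  0.92413468 -0.04384478]
(245, 180)
```

View pics/s5.png

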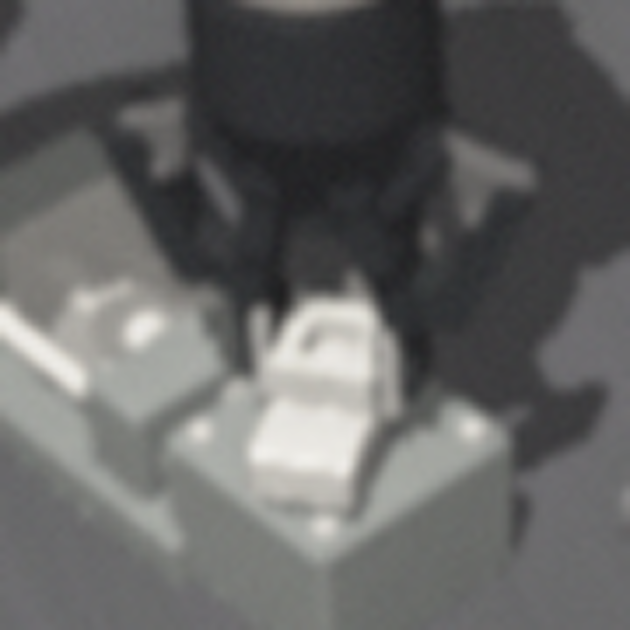

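The side view shows the hub sitting low over the collar with the shaft top inside the hole, at crop (330,345). Releasing and rising.

Call:
apply_moves:
  series:
    - [0.75,[0,0,0],0]
    - [0.75,[0,0,0],0]
    - [0.75,[0,0,0.02],0]
    - [0.75,[0,0,0.07],0]
    - [0.75,[0,0,0.09],0]

```text
time: 8.72
tool_pos: [540.7, 84.0, 184.8]
tcp_rot: [179.6, -0.2, 52.9]
ft_force: [0.7, -0.1, -0.6]
finger_gap: 64.2
```

Call:
apply_moves:
  series:
    - [0.75,[0,-0.06,0.02],0]
    - [0.75,[0,-0.12,0.02],0]
    - [0.75,[0,-0.12,0.02],0]
    - [0.75,[0,-0.12,0.02],0]

```text
time: 9.22
tool_pos: [540.5, -36.0, 204.2]
tcp_rot: [179.6, -0.2, 52.8]
ft_force: [0.3, 0.4, 0.3]
finger_gap: 64.3
```

```bash
python3 - <<'E'
from bench import *
from h import *
S=optics.snapshot("side");T=optics.snapshot("top");s=sense();print(s["tool_pos"],s["tcp_rot"],s["ft_force"],s["wrist_torque"])
print(crop(S,(290,225),90,7,"pics/s6.png"),crop(T,(290,260),100,6,"pics/t6.png"))
import pickle;pickle.dump((T,S,s),open("p6.pkl","wb"))
E
```

```text
[540.50245965 -34.90199467 204.217208  ] [ 1.79638495e+02 -1.50392548e-01  5.29747101e+01] [-0.03137406  0.52855486 -0.10020837] [-0.03681912 -0.00547426 -0.00985728]
(245, 180) (240, 210)
```

View pics/s6.png

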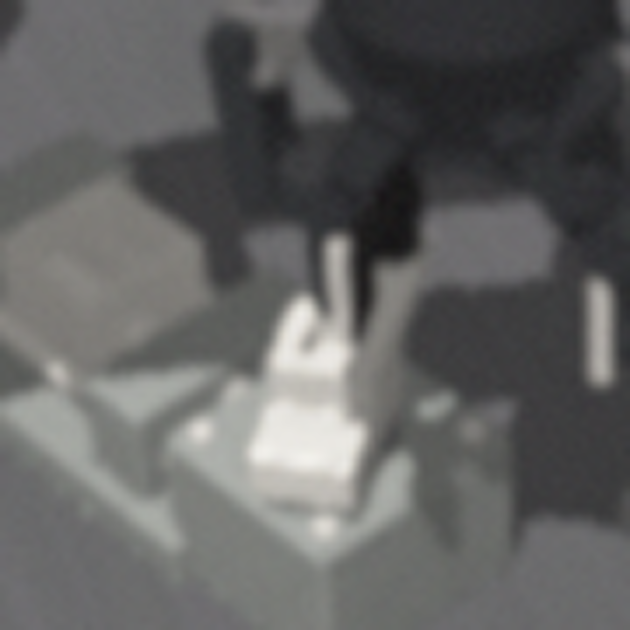

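View pics/t6.png

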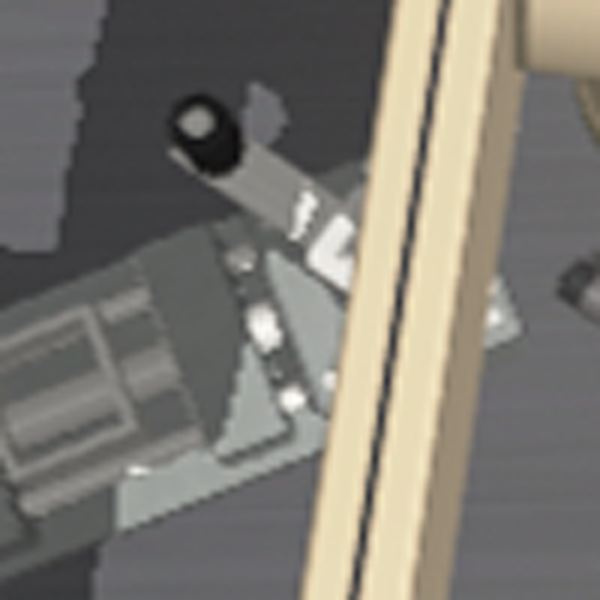

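```bash
python3 - <<'E'
import pickle
from h import *
T,S,s=pickle.load(open("p6.pkl","rb"));T0,S0=pickle.load(open("p0.pkl","rb"))
def px(o,s,c): return (o[0]+(c[0]+.5)/s-.5,o[1]+(c[1]+.5)/s-.5)
a=ray(T,px((240,210),6,(198,122)),131.5);C=np.array([538.5,83]);print(a,np.linalg.norm(a[:2]-C),np.degrees(np.arctan2(*(a[:2]-C)[::-1])))
# jaw front edge, tube, fixed jaw in T0 crop (tv)
tv=lambda c:px((205,207),5,c);yd=np.array([np.cos(np.radians(110.5)),np.sin(np.radians(110.5))])
for n,c,z in(("jawL",(285,225),60),("jawR",(362,402),60),("tubeN",(247,272),64),("tubeN2",(287,370),64),("tubeF",(150,315),64),("tubeF2",(187,410),64),("fixT",(135,292),60),("fixB",(208,462),60)):
    print(n,((ray(T0,tv(c),z)[:2]-C)@yd).round(1))
E
```

```text
[580.38116493 139.3378289  131.5       ] 70.19959359349669 53.37313440878665
jawL 82.2
jawR 78.4
tubeN 104.5
tubeN2 103.3
tubeF 150.5
tubeF2 149.7
fixT 153.8
fixB 149.6
```

The handle top is 70.2 mm from the axis at 53.4°, which matches a seated crank. The jaw face is at y≈80, so about 2.4 turns to contact. Next, over the handle.

Call:
apply_moves:
  series:
    - [0.75,[0.04,0.174,-0.01],0]
    - [0.75,[0.04,0.174,-0.01],0]
    - [0.75,[0.04,0.174,-0.01],0]
    - [0.75,[0.04,0.174,-0.01],0]
    - [0.75,[0.04,0.174,-0.01],0]

```text
time: 9.95
tool_pos: [580.0, 140.1, 193.8]
tcp_rot: [179.7, -0.1, 53.1]
ft_force: [-0.4, -0.3, -0.1]
finger_gap: 63.9
```

Call:
apply_moves:
  series:
    - [0.75,[0.0,0.0,-0.03],0]
    - [0.75,[0.0,0.0,-0.06],0]
    - [0.75,[0.0,0.0,-0.084],0]
    - [0.75,[0.0,0.0,-0.084],0]

```text
time: 10.45
tool_pos: [578.0, 138.8, 107.5]
tcp_rot: [179.8, 0.1, 53.0]
ft_force: [-0.8, 0.1, 0.2]
finger_gap: 64.1
```

Call:
apply_moves:
  series:
    - [0.0,[0.002,0.0,0.002],0]
    - [0.0,[0.002,0.0,0.002],0]
    - [0.0,[0.002,0.0,0.002],0]
    - [0.0,[0.002,0.0,0.002],0]
    - [0.0,[0.002,0.0,0.002],0]
  grip_force: 35

```text
time: 11.08
tool_pos: [580.8, 139.1, 110.5]
tcp_rot: [179.8, 0.0, 53.1]
ft_force: [1.4, 2.0, 5.2]
finger_gap: 21.0
```

```bash
cat > orb.py <<'E'
import sys,numpy as np
from bench import sense
C=np.array([538.5,83.0])
def run(steps,C=C,R=70,z=110):
    s=sense();p=s["tool_pos"];d=p[:2]-C;a=np.degrees(np.arctan2(d[1],d[0]))
    print("t",round(s["time"],2),"ang",round(a,1),"rad",round(np.linalg.norm(d),1),"z",p[2].round(1),"F",s["ft_force"].round(1),"tau",s["wrist_torque"].round(2),"yaw",s["tcp_rot"][2].round(1),"gap",round(s["finger_gap"],1))
    f=s["ft_force"][:2];u=d/np.linalg.norm(d);print(" F radial",(f@u).round(1),"F ccw tangential",(f@np.array([-u[1],u[0]])).round(1))
    for st in steps:
        b=np.radians(a-st);q=C+R*np.array([np.cos(b),np.sin(b)]);print(round(a-st,1),((q-p[:2])/1000).round(4).tolist(),round((z-p[2])/1000,4))
if __name__=="__main__": run([float(x) for x in sys.argv[1:]])
E
python3 orb.py 10 20 35 50 65
```

```text
t 11.07 ang 53.0 rad 70.3 z 110.5 F [1.4 2.  5.2] tau [ 0.15 -0.25  0.01] yaw 53.1 gap 21.0
 F radial 2.5 F ccw tangential 0.1
43.0 [0.0089, -0.0084] -0.0005
33.0 [0.0164, -0.018] -0.0005
18.0 [0.0243, -0.0345] -0.0005
3.0 [0.0276, -0.0525] -0.0005
-12.0 [0.0261, -0.0707] -0.0005
```

Call:
apply_moves:
  series:
    - [0.0,[0.0089,-0.0084,0],0]
    - [0.0,[0.0164,-0.018,0],0]
    - [0.0,[0.0217,-0.0288,0],0]
    - [0.0,[0.0243,-0.0345,0],0]

```text
time: 11.58
tool_pos: [605.4, 103.7, 110.4]
tcp_rot: [179.8, 0.0, 53.0]
ft_force: [-3.9, 4.4, 5.7]
finger_gap: 21.2
```

```bash
python3 orb.py 15 30 45 60 75
```

```text
t 11.57 ang 17.2 rad 70.1 z 110.4 F [-3.9  4.4  5.7] tau [0.72 0.89 0.01] yaw 53.0 gap 21.2
 F radial -2.4 F ccw tangential 5.3
2.2 [0.003, -0.018] -0.0004
-12.8 [0.0013, -0.0362] -0.0004
-27.8 [-0.005, -0.0534] -0.0004
-42.8 [-0.0156, -0.0683] -0.0004
-57.8 [-0.0296, -0.0799] -0.0004
```

Call:
apply_moves:
  series:
    - [0.0,[0.003,-0.018,0],0]
    - [0.0,[0.0013,-0.0362,0],0]
    - [0.0,[-0.005,-0.0534,0],0]
    - [0.0,[-0.0156,-0.0683,0],0]
    - [0.0,[-0.0296,-0.0799,0],0]

```text
time: 12.2
tool_pos: [575.8, 23.7, 110.4]
tcp_rot: [179.9, -0.1, 53.0]
ft_force: [-1.0, 11.1, 4.5]
finger_gap: 21.0
```

```bash
python3 orb.py 17 34 51 68 85
```

```text
t 12.2 ang -57.8 rad 70.1 z 110.4 F [-1.  11.1  4.5] tau [2.26 0.47 0.03] yaw 53.0 gap 21.0
 F radial -9.9 F ccw tangential 5.0
-74.8 [-0.019, -0.0083] -0.0004
-91.8 [-0.0395, -0.0107] -0.0004
-108.8 [-0.0599, -0.007] -0.0004
-125.8 [-0.0783, 0.0025] -0.0004
-142.8 [-0.0931, 0.017] -0.0004
```

```bash
sed -i 's/538.5,83.0/538.5,83.8/' orb.py; python3 orb.py 17 34 51 68 85
```

```text
t 12.2 ang -58.1 rad 70.7 z 110.4 F [-1.  11.1  4.5] tau [2.26 0.47 0.03] yaw 53.0 gap 21.0
 F radial -9.9 F ccw tangential 5.0
-75.1 [-0.0194, -0.0076] -0.0004
-92.1 [-0.04, -0.0099] -0.0004
-109.1 [-0.0603, -0.006] -0.0004
-126.1 [-0.0786, 0.0036] -0.0004
-143.1 [-0.0933, 0.0181] -0.0004
```

Call:
apply_moves:
  series:
    - [0.0,[-0.0194,-0.0076,0],0]
    - [0.0,[-0.04,-0.0099,0],0]
    - [0.0,[-0.0603,-0.006,0],0]
    - [0.0,[-0.0786,0.0036,0],0]
    - [0.0,[-0.0933,0.0181,0],0]

```text
time: 12.82
tool_pos: [483.1, 39.6, 111.0]
tcp_rot: [179.7, -0.0, 52.9]
ft_force: [4.9, -2.4, 2.4]
finger_gap: 20.9
```

```bash
python3 orb.py 17 34 51 68 85
```

```text
t 12.82 ang -141.4 rad 70.9 z 111.0 F [ 4.9 -2.4  2.4] tau [-0.33 -1.04 -0.02] yaw 52.9 gap 20.9
 F radial -2.3 F ccw tangential 5.0
-158.4 [-0.0097, 0.0185] -0.001
-175.4 [-0.0143, 0.0386] -0.001
-192.4 [-0.0129, 0.0593] -0.001
-209.4 [-0.0055, 0.0786] -0.001
-226.4 [0.0072, 0.0949] -0.001
```

Call:
apply_moves:
  series:
    - [0.0,[-0.0097,0.0185,-0.001],0]
    - [0.0,[-0.0143,0.0386,-0.001],0]
    - [0.0,[-0.0129,0.0593,-0.001],0]
    - [0.0,[-0.0055,0.0786,-0.001],0]
    - [0.0,[0.0072,0.0949,-0.001],0]

```text
time: 13.45
tool_pos: [489.6, 134.5, 110.3]
tcp_rot: [179.8, 0.1, 52.9]
ft_force: [-4.9, -1.3, 9.6]
finger_gap: 20.9
```

```bash
python3 orb.py 17 34 51 68 85
```

```text
t 13.45 ang 134.0 rad 70.5 z 110.3 F [-4.9 -1.3  9.6] tau [-0.6   0.47 -0.05] yaw 52.9 gap 20.9
 F radial 2.5 F ccw tangential 4.4
117.0 [0.0172, 0.0117] -0.0003
100.0 [0.0368, 0.0182] -0.0003
83.0 [0.0575, 0.0188] -0.0003
66.0 [0.0774, 0.0132] -0.0003
49.0 [0.0949, 0.0021] -0.0003
```

Call:
apply_moves:
  series:
    - [0.0,[0.0172,0.0117,0],0]
    - [0.0,[0.0368,0.0182,0],0]
    - [0.0,[0.0575,0.0188,0],0]
    - [0.0,[0.0774,0.0132,0],0]
    - [0.0,[0.0949,0.0021,0],0]

```text
time: 14.08
tool_pos: [585.1, 136.2, 110.2]
tcp_rot: [179.9, 0.1, 52.9]
ft_force: [-7.0, -0.5, 5.7]
finger_gap: 21.1
```

```bash
python3 orb.py 17 34 51 68 85
```

```text
t 14.07 ang 48.4 rad 70.1 z 110.2 F [-7.  -0.5  5.7] tau [-0.1   1.26  0.01] yaw 52.9 gap 21.1
 F radial -5.0 F ccw tangential 4.9
31.4 [0.0132, -0.0159] -0.0002
14.4 [0.0213, -0.035] -0.0002
-2.6 [0.0234, -0.0556] -0.0002
-19.6 [0.0194, -0.0759] -0.0002
-36.6 [0.0096, -0.0941] -0.0002
```

One turn is done and drag is steady at about 5 N tangential. Continuing.

Call:
apply_moves:
  series:
    - [0.0,[0.0132,-0.0159,0],0]
    - [0.0,[0.0213,-0.035,0],0]
    - [0.0,[0.0234,-0.0556,0],0]
    - [0.0,[0.0194,-0.0759,0],0]
    - [0.0,[0.0096,-0.0941,0],0]

```text
time: 14.7
tool_pos: [594.8, 41.5, 110.3]
tcp_rot: [180.0, 0.1, 52.9]
ft_force: [-4.3, 8.6, 6.8]
finger_gap: 21.0
```

```bash
python3 orb.py 17 34 51 68 85
```

```text
t 14.7 ang -36.9 rad 70.4 z 110.3 F [-4.3  8.6  6.8] tau [1.9  1.1  0.02] yaw 52.9 gap 21.0
 F radial -8.6 F ccw tangential 4.3
-53.9 [-0.0151, -0.0143] -0.0003
-70.9 [-0.0334, -0.0238] -0.0003
-87.9 [-0.0538, -0.0276] -0.0003
-104.9 [-0.0743, -0.0253] -0.0003
-121.9 [-0.0933, -0.0171] -0.0003
```

Call:
apply_moves:
  series:
    - [0.0,[-0.0151,-0.0143,0],0]
    - [0.0,[-0.0334,-0.0238,0],0]
    - [0.0,[-0.0538,-0.0276,0],0]
    - [0.0,[-0.0743,-0.0253,0],0]
    - [0.0,[-0.0933,-0.0171,0],0]

```text
time: 15.32
tool_pos: [502.6, 22.6, 111.0]
tcp_rot: [179.8, 0.1, 52.8]
ft_force: [6.9, 1.9, 0.5]
finger_gap: 21.1
```

```bash
python3 orb.py 17 34 51 68 85
```

```text
t 15.32 ang -120.4 rad 71.0 z 111.0 F [6.9 1.9 0.5] tau [ 0.5  -1.32 -0.  ] yaw 52.8 gap 21.1
 F radial -5.2 F ccw tangential 5.0
-137.4 [-0.0156, 0.0138] -0.001
-154.4 [-0.0272, 0.031] -0.001
-171.4 [-0.0333, 0.0507] -0.001
-188.4 [-0.0333, 0.0714] -0.001
-205.4 [-0.0273, 0.0912] -0.001
```

Call:
apply_moves:
  series:
    - [0.0,[-0.0156,0.0138,0],0]
    - [0.0,[-0.0272,0.031,-0.001],0]
    - [0.0,[-0.0333,0.0507,-0.001],0]
    - [0.0,[-0.0333,0.0714,-0.001],0]
    - [0.0,[-0.0273,0.0912,-0.001],0]

```text
time: 15.95
tool_pos: [474.3, 113.2, 110.3]
tcp_rot: [179.8, 0.2, 52.7]
ft_force: [-5.6, -2.6, 12.0]
finger_gap: 21.3
```

```bash
python3 orb.py 15 30 45 60
```

```text
t 15.95 ang 155.4 rad 70.6 z 110.3 F [-5.6 -2.6 12. ] tau [-0.72  0.33  0.06] yaw 52.7 gap 21.3
 F radial 4.0 F ccw tangential 4.7
140.4 [0.0103, 0.0152] -0.0003
125.4 [0.0236, 0.0277] -0.0003
110.4 [0.0398, 0.0362] -0.0003
95.4 [0.0576, 0.0403] -0.0003
```

```bash
python3 - <<'E'
from bench import *
from h import *
T=optics.snapshot("top");S=optics.snapshot("side")
print(crop(T,(250,275),90,8,"pics/t7.png"),crop(S,(260,225),90,8,"pics/s7.png"))
E
```

```text
(205, 230) (215, 180)
```

View pics/t7.png

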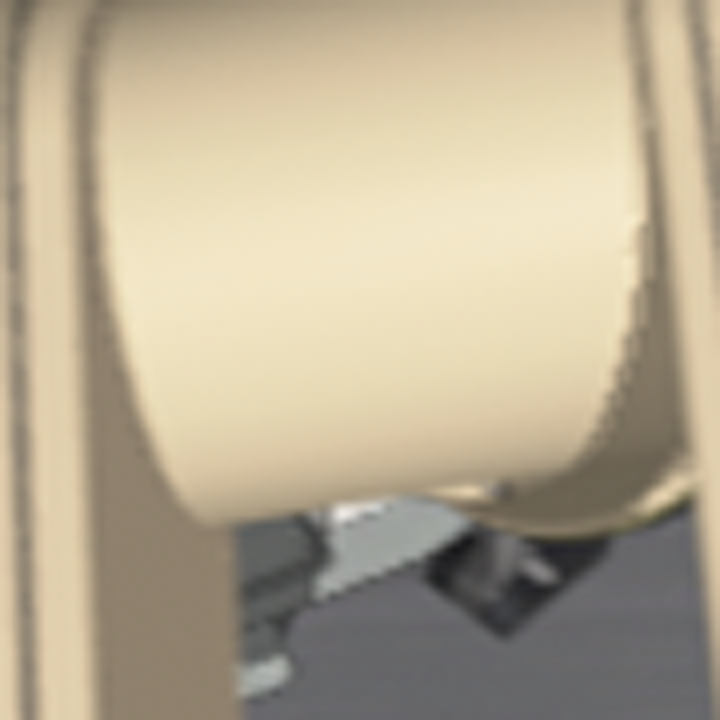

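View pics/s7.png

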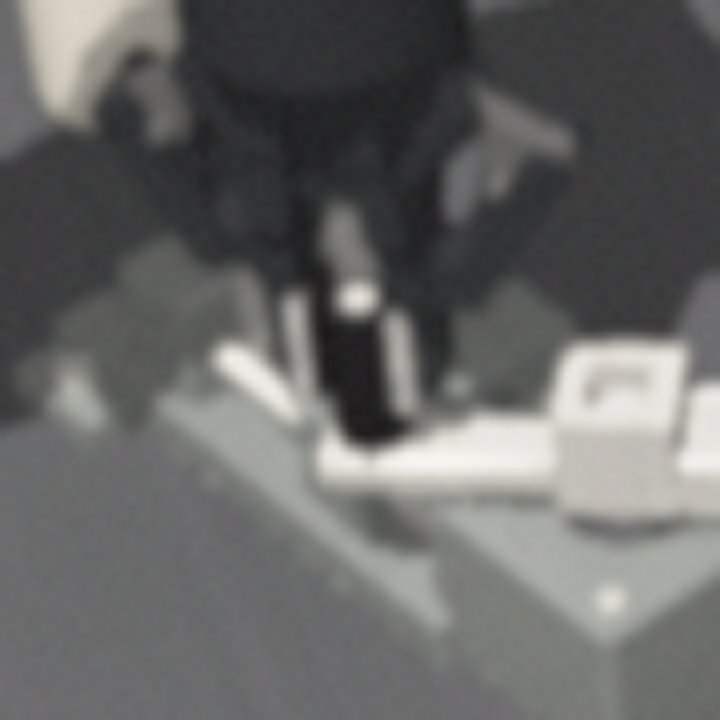

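The crank still sits flat on the collar (hub at crop (620,440)). The jaw is hidden by the handle and fingers. From here I take smaller steps and watch the tangential force.

Call:
apply_moves:
  series:
    - [0.0,[0.0103,0.0152,0],0]
    - [0.0,[0.0236,0.0277,0],0]

```text
time: 16.3
tool_pos: [498.6, 141.9, 110.6]
tcp_rot: [179.9, 0.2, 52.8]
ft_force: [-2.7, -5.3, 7.0]
finger_gap: 21.1
```

```bash
python3 orb.py 15 30 45
```

```text
t 16.3 ang 124.5 rad 70.4 z 110.6 F [-2.7 -5.3  7. ] tau [-1.15  0.12  0.03] yaw 52.8 gap 21.1
 F radial -2.8 F ccw tangential 5.2
109.5 [0.0165, 0.0079] -0.0006
94.5 [0.0344, 0.0117] -0.0006
79.5 [0.0527, 0.0107] -0.0006
```

Call:
apply_moves:
  series:
    - [0.0,[0.0165,0.0079,0],0]
    - [0.0,[0.0344,0.0117,0],0]
    - [0.0,[0.0527,0.0107,0],0]

```text
time: 16.68
tool_pos: [551.5, 152.7, 110.3]
tcp_rot: [180.0, 0.3, 52.8]
ft_force: [-4.6, -0.1, 4.8]
finger_gap: 21.0
```

```bash
python3 orb.py 15 30 45
```

```text
t 16.68 ang 79.3 rad 70.1 z 110.3 F [-4.6 -0.1  4.8] tau [-0.18  0.78 -0.03] yaw 52.8 gap 21.0
 F radial -1.0 F ccw tangential 4.5
64.3 [0.0173, -0.0058] -0.0003
49.3 [0.0326, -0.0158] -0.0003
34.3 [0.0448, -0.0294] -0.0003
```

Call:
apply_moves:
  series:
    - [0.0,[0.0173,-0.0058,0],0]
    - [0.0,[0.0326,-0.0158,0],0]
    - [0.0,[0.0448,-0.0294,0],0]

```text
time: 17.05
tool_pos: [596.7, 122.8, 110.2]
tcp_rot: [-180.0, 0.3, 52.8]
ft_force: [-5.6, 1.7, 5.8]
finger_gap: 20.9
```

```bash
python3 orb.py 15 30 45
```

```text
t 17.05 ang 33.9 rad 70.0 z 110.2 F [-5.6  1.7  5.8] tau [0.32 1.24 0.02] yaw 52.8 gap 20.9
 F radial -3.6 F ccw tangential 4.6
18.9 [0.0081, -0.0164] -0.0002
3.9 [0.0117, -0.0343] -0.0002
-11.1 [0.0105, -0.0526] -0.0002
```

Call:
apply_moves:
  series:
    - [0.0,[0.0081,-0.0164,0],0]
    - [0.0,[0.0117,-0.0343,0],0]
    - [0.0,[0.0105,-0.0526,0],0]

```text
time: 17.42
tool_pos: [607.3, 69.7, 110.2]
tcp_rot: [-179.9, 0.3, 52.8]
ft_force: [-4.9, 5.5, 6.2]
finger_gap: 21.0
```

```bash
python3 orb.py 15 30 45
```

```text
t 17.43 ang -11.5 rad 70.2 z 110.2 F [-4.9  5.5  6.2] tau [ 1.28  1.28 -0.06] yaw 52.8 gap 21.0
 F radial -5.9 F ccw tangential 4.4
-26.5 [-0.0062, -0.0172] -0.0002
-41.5 [-0.0164, -0.0324] -0.0002
-56.5 [-0.0302, -0.0444] -0.0002
```

Call:
apply_moves:
  series:
    - [0.0,[-0.0062,-0.0172,0],0]
    - [0.0,[-0.0164,-0.0324,0],0]

```text
time: 17.68
tool_pos: [591.1, 37.0, 110.3]
tcp_rot: [-179.8, 0.2, 52.8]
ft_force: [-2.7, 8.7, 5.9]
finger_gap: 20.6
```

```bash
python3 orb.py 15 30 45
```

```text
t 17.68 ang -41.7 rad 70.4 z 110.3 F [-2.7  8.7  5.9] tau [1.77 0.57 0.03] yaw 52.8 gap 20.6
 F radial -7.9 F ccw tangential 4.7
-56.7 [-0.0142, -0.0117] -0.0003
-71.7 [-0.0306, -0.0196] -0.0003
-86.7 [-0.0486, -0.0231] -0.0003
```

Call:
apply_moves:
  series:
    - [0.0,[-0.0142,-0.0117,0],0]
    - [0.0,[-0.0306,-0.0196,0],0]

```text
time: 17.92
tool_pos: [561.3, 16.9, 110.7]
tcp_rot: [-179.9, 0.1, 52.7]
ft_force: [2.9, 6.8, 1.9]
finger_gap: 21.4
```

```bash
python3 orb.py 15 30 45;python3 - <<'E'
from bench import *
from h import *
S=optics.snapshot("side")
print(crop(S,(260,225),90,8,"pics/s8.png"))
E
```

```text
t 17.93 ang -71.2 rad 70.7 z 110.7 F [2.9 6.8 1.9] tau [ 1.6  -0.53 -0.02] yaw 52.7 gap 21.4
 F radial -5.5 F ccw tangential 5.0
-86.2 [-0.0181, -0.0029] -0.0007
-101.2 [-0.0364, -0.0017] -0.0007
-116.2 [-0.0537, 0.0041] -0.0007
(215, 180)
```

View pics/s8.png

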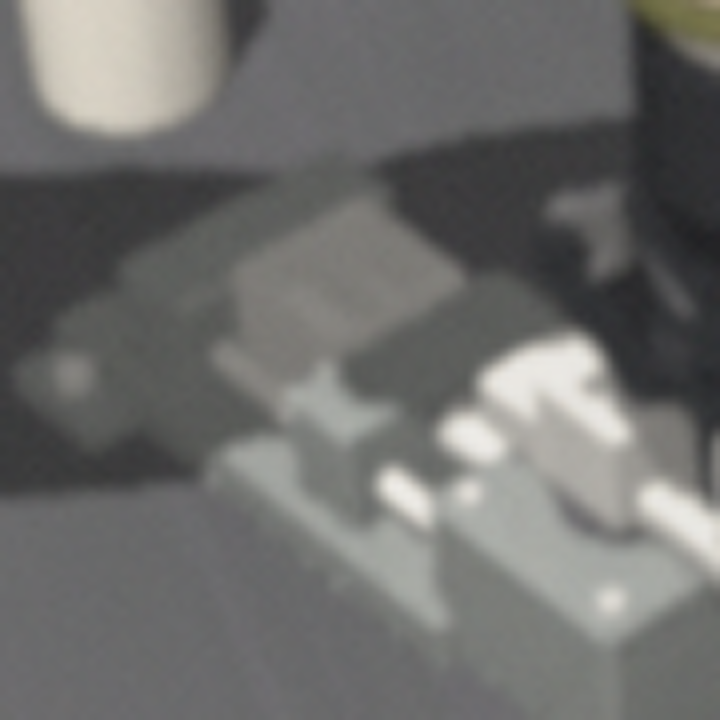

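The side view shows the moving jaw (crop (430,340)) just about against the tube (crop (340,290)). I'll take finer steps.

Call:
apply_moves:
  series:
    - [0.0,[-0.0181,-0.0029,0],0]
    - [0.0,[-0.0181,-0.0029,0],0]

```text
time: 18.23
tool_pos: [541.9, 13.1, 110.7]
tcp_rot: [-179.9, 0.1, 52.7]
ft_force: [1.4, 3.6, 3.1]
finger_gap: 20.8
```

```bash
python3 orb.py 12 18 24
```

```text
t 18.23 ang -87.2 rad 70.8 z 110.7 F [1.4 3.6 3.1] tau [ 0.87 -0.24  0.03] yaw 52.7 gap 20.8
 F radial -3.5 F ccw tangential 1.5
-99.2 [-0.0146, 0.0016] -0.0007
-105.2 [-0.0218, 0.0032] -0.0007
-111.2 [-0.0288, 0.0054] -0.0007
```

Call:
apply_moves:
  series:
    - [0.0,[-0.0073,0.0006,0],0]
    - [0.0,[-0.0146,0.0016,0],0]

```text
time: 18.48
tool_pos: [529.3, 13.8, 111.2]
tcp_rot: [179.9, 0.0, 52.7]
ft_force: [6.9, -0.7, 0.7]
finger_gap: 20.9
```

```bash
python3 orb.py 7 15 24
```

```text
t 18.48 ang -97.5 rad 70.6 z 111.2 F [ 6.9 -0.7  0.7] tau [ 0.04 -1.4  -0.03] yaw 52.7 gap 20.9
 F radial -0.2 F ccw tangential 7.0
-104.5 [-0.0083, 0.0022] -0.0012
-112.5 [-0.0176, 0.0053] -0.0012
-121.5 [-0.0274, 0.0103] -0.0012
```

Call:
apply_moves:
  series:
    - [0.0,[-0.0073,0.0019,-0.0005],0]

```text
time: 18.6
tool_pos: [524.0, 14.7, 111.3]
tcp_rot: [179.7, -0.0, 52.6]
ft_force: [8.4, -0.7, 1.7]
finger_gap: 20.8
```

```bash
python3 orb.py 6 12 18
```

```text
t 18.6 ang -101.9 rad 70.6 z 111.3 F [ 8.4 -0.7  1.7] tau [-0.07 -1.41  0.02] yaw 52.6 gap 20.8
 F radial -1.1 F ccw tangential 8.4
-107.9 [-0.007, 0.0025] -0.0013
-113.9 [-0.0138, 0.0051] -0.0013
-119.9 [-0.0203, 0.0084] -0.0013
```

```bash
python3 - <<'E'
from bench import *
from h import *
for i in range(3):
    S=optics.snapshot("side");s=sense();d=s["tool_pos"][:2]-np.array([538.5,83.8]);u=d/np.linalg.norm(d)
    print(s["ft_force"].round(1),(s["ft_force"][:2]@np.array([-u[1],u[0]])).round(2),np.degrees(np.arctan2(d[1],d[0])).round(2))
print(crop(S,(260,225),90,8,"pics/s9.png"))
E
```

```text
[ 6.9 -0.7  1.3] 6.88 -102.32
[7.  0.  1.2] 6.8 -102.17
[ 5.1 -1.7  1.3] 5.37 -102.13
(215, 180)
```

View pics/s9.png

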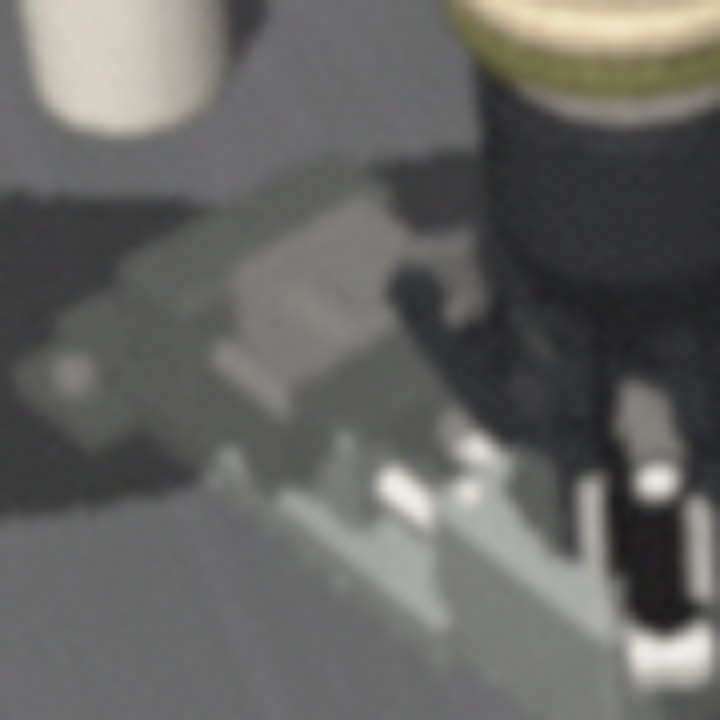

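Call:
apply_moves:
  series:
    - [0.0,[-0.006,0.002,-0.0005],0]

```text
time: 18.88
tool_pos: [520.0, 15.7, 111.4]
tcp_rot: [179.5, -0.1, 52.6]
ft_force: [8.3, -1.1, -0.1]
finger_gap: 21.5
```

```bash
python3 orb.py 6 12
```

```text
t 18.88 ang -105.2 rad 70.6 z 111.4 F [ 8.3 -1.1 -0.1] tau [-0.07 -1.44 -0.  ] yaw 52.6 gap 21.5
 F radial -1.1 F ccw tangential 8.3
-111.2 [-0.0068, 0.0029] -0.0014
-117.2 [-0.0135, 0.0059] -0.0014
```

Tangential force rose from about 4.8 N (free drag) to about 8.3 N. By force the clamp is about 145 N, by turn angle past contact about 135 N, both within 60–190 N. Stopping here and releasing.

Call:
apply_moves:
  series:
    - [0.75,[0,0,0],0]
    - [0.75,[0,0,0],0]
    - [0.75,[0,0,0],0]
    - [0.75,[0,0,0.02],0]
    - [0.75,[0,0,0.06],0]

```text
time: 19.5
tool_pos: [518.1, 15.7, 169.6]
tcp_rot: [179.8, 0.1, 52.6]
ft_force: [0.3, 0.9, -0.5]
finger_gap: 63.9
```

Call:
apply_moves:
  series:
    - [0.75,[0,-0.05,0.06],0]
    - [0.75,[-0.03,-0.11,0.1],0]
    - [0.75,[-0.06,-0.17,0.12],0]
    - [0.75,[-0.06,-0.23,0.12],0]
    - [0.75,[-0.06,-0.23,0.12],0]

```text
time: 20.12
tool_pos: [457.2, -217.2, 290.5]
tcp_rot: [179.7, 0.1, 52.5]
ft_force: [0.8, 0.7, -1.2]
finger_gap: 64.2
```

```bash
python3 - <<'E'
from bench import *
from h import *
T=optics.snapshot("top");S=optics.snapshot("side");s=sense();print(s["time"],s["tool_pos"],s["ft_force"])
print(crop(T,(270,270),130,6,"pics/t10.png"),crop(S,(265,235),110,7,"pics/s10.png"))
cv2.imwrite("pics/full.png",T["color"])
import pickle;pickle.dump((T,S,s),open("p10.pkl","wb"))
E
```

```text
20.225 [ 457.31617642 -217.1914956   289.99737048] [ 0.0776394   1.19810914 -0.6274974 ]
(205, 205) (210, 180)
```

View pics/t10.png

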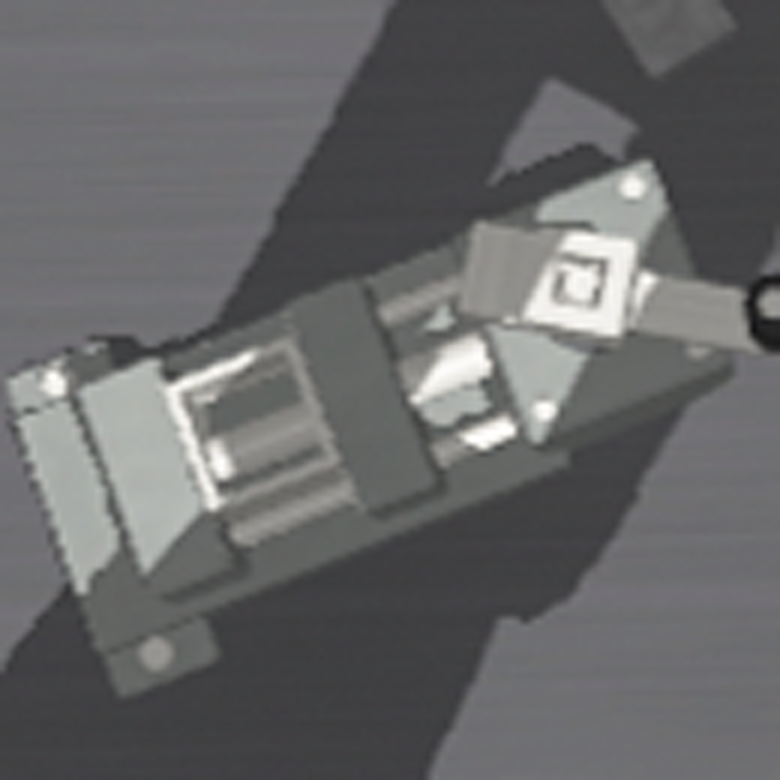

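View pics/s10.png

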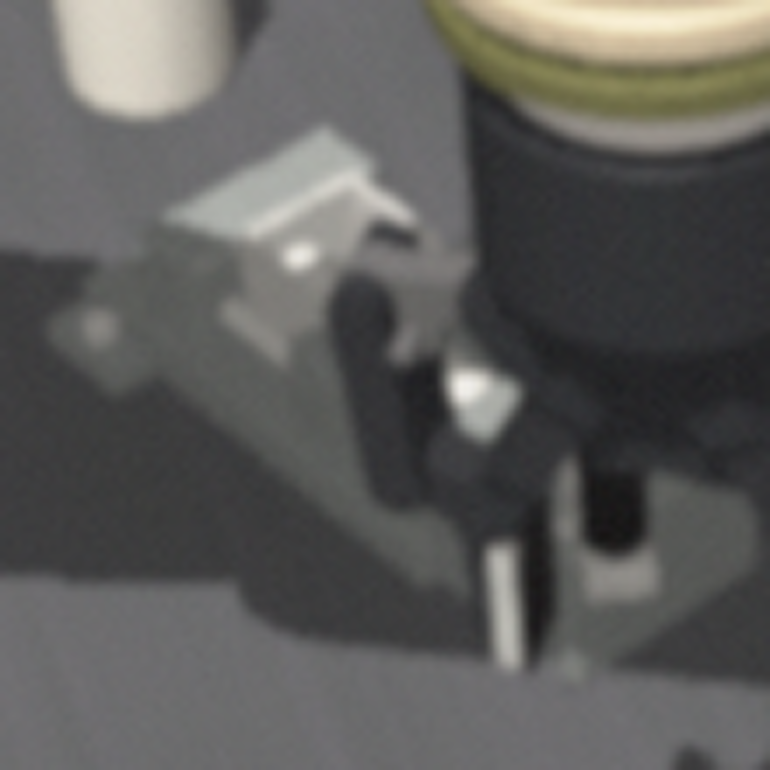

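View pics/full.png

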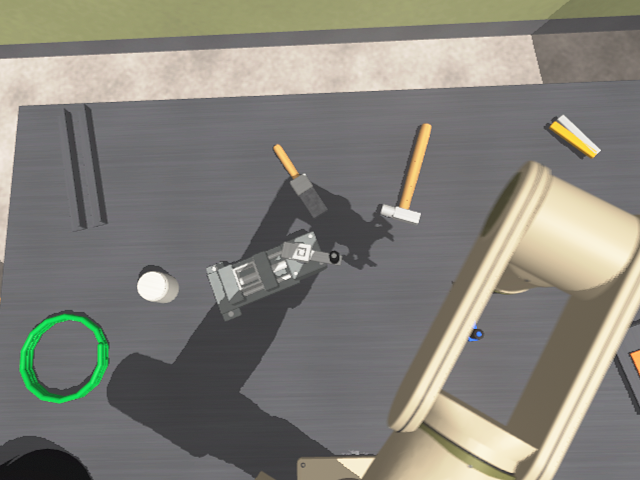

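The top view shows the tube between both jaws with no visible gap. The crank is on the shaft, and the brush, hammer and can look unmoved. Checking numerically for spring-back.

```bash
python3 - <<'E'
import pickle
from h import *
T,S,s=pickle.load(open("p10.pkl","rb"));T0,S0=pickle.load(open("p0.pkl","rb"))
C=np.array([538.5,83.4]);crop(T,(334,257),24,25,"pics/hd.png")
px=lambda o,s,c:(o[0]+(c[0]+.5)/s-.5,o[1]+(c[1]+.5)/s-.5)
a=ray(T,px((205,205),6,(770,300)),131.5);print(a,np.linalg.norm(a[:2]-C),np.degrees(np.arctan2(*(a[:2]-C)[::-1])))
yd=np.array([np.cos(np.radians(110.5)),np.sin(np.radians(110.5))])
for n,c,z in(("jawL",(297,305),60),("jawR",(372,515),60),("tubeN",(290,330),64),("tubeN2",(345,490),64),("tubeF",(168,388),64),("tubeF2",(213,508),64),("fixT",(160,360),60)):
    print(n,((ray(T,px((205,205),6,c),z)[:2]-C)@yd).round(1))
for nm,b in(("brush",(270,140,60,80)),("hammer",(375,118,60,108)),("can",(130,258,55,50))):
    x,y,w,h=b; g=lambda P:(P["color"][y:y+h,x:x+w].astype(int)); d=np.abs(g(T)-g(T0)).max(2);print(nm,(d>60).sum())
E
```

```text
[525.0899956   16.39779497 131.5       ] 68.33098636183135 -101.3177956922364
jawL 100.1
jawR 101.7
tubeN 105.3
tubeN2 107.1
tubeF 154.0
tubeF2 153.7
fixT 153.8
brush 658
hammer 0
can 0
```

View pics/hd.png

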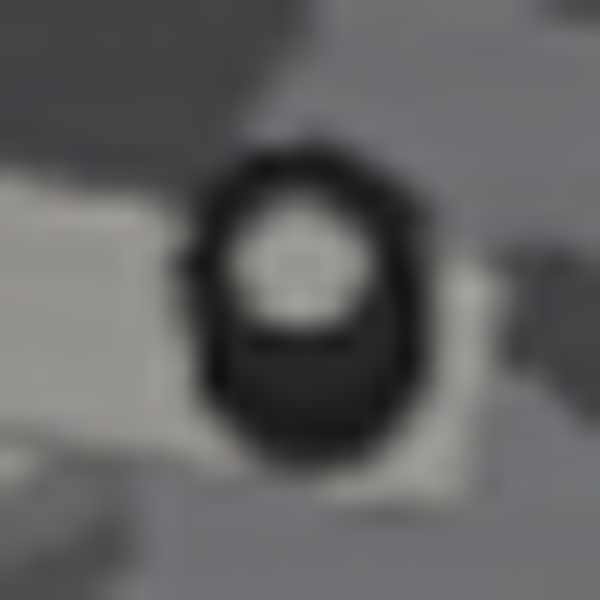

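```bash
python3 - <<'E'
import pickle
from h import *
T,S,s=pickle.load(open("p10.pkl","rb"))
im=T["color"][245:305,215:285]; im=cv2.resize(im,None,fx=10,fy=10,interpolation=cv2.INTER_CUBIC)
im=np.clip((im/255.)**.5*255,0,255).astype(np.uint8); cv2.imwrite("pics/gap.png",im)
E
```

```text
(no output)
```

View pics/gap.png

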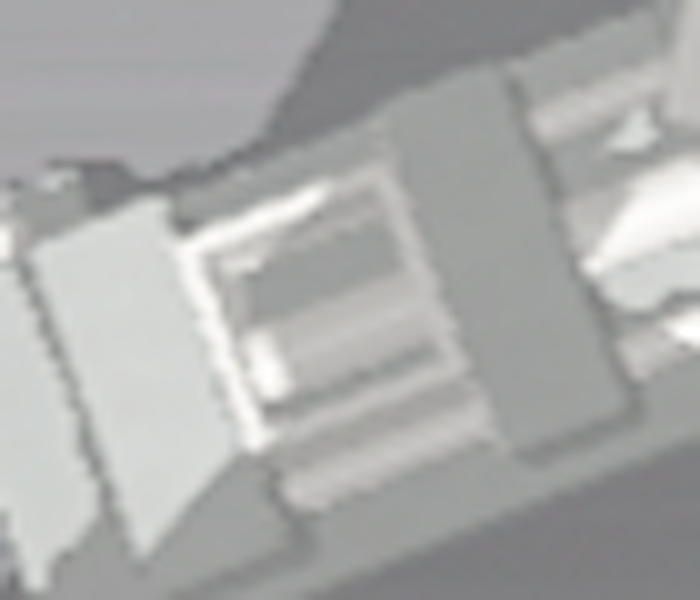

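The brightened crop shows the tube flush against both the fixed jaw (at (200,300)) and the moving jaw (at (430,270)), with undistorted walls. Handing in.

```bash
python3 -c "
from bench import hand_in,sense
print(sense()['time'],hand_in())"
```

```text
the job is handed in; nothing more can be done
20.225 None
```

The grey crank is seated fully home on the vise shaft, wound about 2.44 turns clockwise, and the jaw now holds the tube against the fixed jaw. I handed the job in at 20.2 s with the gripper clear of everything; no verdict was reported.

- **Seating:** The crank touched down at tool height 91.3 mm, against 91.4 mm predicted. The handle then measured 70.2 mm from the shaft axis.
- **Clamp force:** Force at the handle rose from about 4.8 N of free drag to about 8.3 N. That puts about 145 N on the tube by force and about 135 N by turn angle. Readings scattered by about 1 N, roughly 40 N on the tube.
- **After letting go:** The handle stood at about −101 to −102°, compared with −105° when I released it. That is about 3 to 4°, which I put down to play in the square hole and picture error rather than creep, though I could not separate them.
- **Tube:** In the last top view it is flush with both jaws and its walls look undistorted.
- **Bystanders:** The hammer and can areas matched the first picture. The brush area differed by 658 pixels; an arm shadow falls across it and the brush looks unmoved.

One check disagreed. Edge picking in the shadow put the moving jaw at y≈101 mm, while the turn count gives about 104.7 mm. The brightened crop showed no gap, so I trusted the turn count.

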